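Half-turn the vent lid of the brush jar and hold it

TASK

Pull the blue lid straight up out of its sprung parking socket in the roof of the small drawer unit, insert it in the bayonet mouth of the open jar with its two lugs in the two slots, press it down flush against the spring, then turn it clockwise (seen from above) to the yellow half-way marks, never so far that it rides over the lock click before the red marks. Finish while holding it there: keep the grip and keep the cap pressed flush on the rim, with nothing let go. Leave the cork block, the scraper, the round brush and the closed jar where they are.

Things in the scene. Friction and masses are not known exactly. Their poses are not given: they have to be found in the camera images.
- lid_grip (a point): Centre of the blue grip fin of the loose lid: fin 46 mm long (x), 12 mm thick (y), 30 mm tall (z), this point half-way up. It stands on a blue cap disc 58 mm in diameter, 7 mm thick; the disc's top is 15 mm below this point. x runs along the fin and the lugs, z up; a half turn leaves the lid the same. White ticks on the cap edge mark the fin's ends
- lid_seat (a point): Centre of the underside of the lid's cap, 22 mm below lid_grip, same axes; it meets jar_mouth when the lid is flush. From it a grey stem, 34 mm in diameter, chamfered foot, runs 20 mm down. Two lugs, 8 mm wide and 4 mm thick, stick out of the stem along +x and -x to 24 mm from the axis, 12 to 16 mm below the cap's underside
- lid: The loose lid, about 90 g; origin at the foot of the stem, 42 mm below lid_grip, same axes. At the start it is upright in the socket of the drawer unit, cap on the roof, fin along the unit's y
- unit: Small plastic drawer unit, fixed: 110 mm (x) by 130 mm (y), 72 mm tall, grey, white roof; origin at the centre of its underside. Round parking socket in the middle of the roof, 52 mm in diameter, 22 mm deep. Two sprung rollers in it hold the lid's lugs: pulling out takes about 10 N straight up; after 14 mm of lift they let go, after 20 mm the lid is out
- jar_mouth (a point): Centre of the mouth of the fixed open glass jar (black rim 82 mm in diameter), level with the rim's flat top, 90 mm above the jar's underside. z up; x points to the middle of one slot, -x to the other (white marks on the rim). Round hole 39 mm in diameter; slots 14 mm wide let the lugs pass, out to 27 mm from the axis. The rim lip is 6 mm thick
- jar: The fixed open jar, origin at its underside, axes as jar_mouth. A sprung plate in its mouth meets the stem's foot when the cap is 10 mm above flush and pushes up with 2 N, rising to 6 N at flush. With the cap less than 6 mm above flush the lugs are below the lip and the lid can turn. Let go after turning, it rises about 6 mm and is no longer flush
- half_mark: The two yellow marks on the jar's rim, the half-way (vent) position: origin at the centre of the rim's top, x along the line through both marks: the jar_mouth x axis turned 50 degrees clockwise seen from above. The lid turns clockwise from the slots to a stop at 100 degrees (red marks); from about 67 degrees it climbs the lock click. Anticlockwise it stops at 10
- cork: Bystander: cork block 90 x 40 x 35 mm, loose; origin at the centre of its underside
- scraper_mid (a point): Bystander: yellow plastic scraper lying flat along its y, 172 mm long, 52 mm wide, up to 16 mm tall; the point is near its middle
- brush: Bystander: round horsehair brush standing on its bristles, 60 mm in diameter, 66 mm tall; origin at the centre of its underside
- closed_jar: Bystander: closed amber glass jar 60 mm in diameter, 85 mm tall; origin at the centre of its underside
Mind the look-alikes: they are no part of the job. Of the things that look like the lid, the smallest one is meant.

How it is judged:
By the outcome, as a careful person would: the job done as asked, in the order asked, and still so for the second after the job is handed in, while the arm keeps its last pose, push and grip.
It also fails if it takes over 58 s, if anything falls off the work surface, if the arm or the gripper's body presses on something with over 40 N, if the wrist force passes 120 N, or if a joint passes its speed limit or range.

ROBOT

A 6-joint arm with a two-finger parallel gripper is mounted at the origin on the work surface. World frame = base frame: x ahead of the robot, y to its left, z up, the work surface at z = 0. Lengths are in m, angles in rad, forces in N, time in s.
With the tool pointing down it reaches from about 0.325 to 0.9 m from the base axis. Payload 3.5 kg.
Tool frame: the origin (TCP) lies at the very end of the fingers, on their centre line; the grasp point (between the pads) lies 19 mm behind it; z points along the fingers, y is the direction in which the jaws open and shut (so a half turn about z gives the same grasp; the last joint's range is limited). The gripper opens to 85 mm and grips with 20 to 120 N. Pads are 22 mm wide; open, the fingers measure 114 mm over their backs; the gripper's body (76 mm by 85 mm) begins 54 mm behind the grasp point. The pads swing forward as they close: fully open they stand 13 mm farther back than shut.
Start: joints at [-1.364, 0.276, -0.026, 1.268, 0, 1.467], TCP at [0.191, -0.595, 0.207] pointing down, gripper open.
Joint ranges: [-3.12, 3.12], [-0.85, 1.88], [-1.08, 1.24], [-1.95, 2.15], [-1.57, 1.53], [-3.14, 3.14]. Speed limits (rad/s): [2.57, 2.57, 3.14, 3.14, 3.14, 3.14].

INTERFACE

Orientations are given as [roll, pitch, yaw] about the fixed x, y, z axes, in that order (R = Rz(yaw) Ry(pitch) Rx(roll)).
In Python, from rig import robot gives the robot as it stands.
- The arm moves only by the tool send_rows, never from a script. Its argument "commands" is a list of rows, each a list of 7 numbers: the shift along the tool's x, y, z in m, then the turn, a rotation vector about the tool's x, y, z in rad, then the finger opening in m, from 0 to 0.0854. A call has 1 to 5 rows; each row is the pose to reach, as a shift and turn from the pose commanded when the call began, along the tool's axes at that moment; what a row does not reach only later rows make up. A row lasts 1/10 s, in which the tool goes at most 50 mm and 8.59 degrees, less where a joint would pass 70% of its speed; a pose out of reach is approached as far as the arm can. A call with a gripper value outside its range is refused whole. The fingers move at their own pace and stop on an object; the grip force is fixed at half the most. Time passes only in rows, so rows that repeat a pose let the fingers close. It gives the time, the measured TCP pose, the force and the opening at its end, in the units of the state.
- robot.get_state(): the state, without advancing time (a new reading comes with each control period).
- robot.get_image(name): name is "side" or "top"; returns a dict with "pixels" (384x512x3 uint8, blue, green, red), "fov_y" (degrees; the focal length in pixels is half the picture's height over the tangent of half this angle, whatever the lens; pixels are square), "cx", "cy" (the principal point, pixels), "dist" ([k1, k2, p1, p2, k3] as OpenCV has them; the pictures are not rectified), "view" (4x4, takes a point from world to camera coordinates). Camera axes: x right, y up, looking along -z (the intrinsics and any distortion apply to the point x, -y, -z); pixel columns grow to the right and rows downward; lengths in m; the calibration is good to about 2 mm. A picture is of the moment at which its call begins. There is no depth.
- robot.sign_off(): hands the job in, once; it reports no verdict.
Trained networks look in a picture, given as the dict that the camera call returned (one of the last four; its "shot" number tells which), for a name from the list of things; names that differ only in an ending like _2 or _b are one class to them, and where a whole thing is asked for, a point or a joint stands for the part that bears it (a point fixed in the world has none). Each returns a list of dicts, best first, with "conf" (0 to 1); they miss things now and then, are a little off and sometimes report something else, mostly with a low value. They report only what shows in the picture. A call takes as long as a camera call. They do not tell look-alikes from the thing itself.
- robot.spot_in(query, picture): "position" ([x, y, z] in m, in the coordinates of the camera as it stood for that picture, good to about 4 mm: the middle of the surface that is visible of it).
- robot.silhouettes(query, picture): "mask" (384x512 bool, what is visible of it).
- robot.landmark_of(query, picture): "position" ([x, y, z] in m, in the coordinates of the camera as it stood for that picture, good to about 4 mm: a listed point, or the origin of a listed thing).
The state is a dict: "time": time; "q": joint angles; "qd": joint speeds; "tau": joint torques, N m; "tcp_pos": TCP position; "tool_rot": TCP orientation; "contact_force": force on the tool from outside, world axes, zero at the start; "ft_torque": the same for the moment, N m; "gripper_width": finger opening in m.
Only numpy, scipy, OpenCV 4.12 (cv2) and the standard library are available. Lean on these libraries where they do the work, as an engineer would, in place of code of your own. Each camera call takes 0.05 s, during which the arm holds its last target.

## Working session

There is one attempt and no reset: what is moved stays moved. The work goes in short steps, Python scripts to look and compute and a tool call to move; the robot and the scene stay as the last step left them, time stands still between calls to the robot, and variables do not carry over. Pictures are saved under pics/ and viewed, and the job is handed in when it is done.

Besides the shell and the picture viewer there is one more tool, called after ">>>" as name(argument=value, ...) on one line, values as JSON. send_rows: Moves the arm, as the interface text tells. Its arguments: {"type":"object","properties":{"commands":{"type":"array"}},"required":["commands"]}

```bash
ls; mkdir -p pics
cat > h.py <<'E'
import numpy as np, cv2
from rig import robot
from scipy.spatial.transform import Rotation as R
def cam(p):
    px=p["pixels"]; f=px.shape[0]/2/np.tan(np.radians(p["fov_y"])/2)
    K=np.array([[f,0,p["cx"]],[0,f,p["cy"]],[0,0,1]]); return K,np.array(p["dist"],float),np.array(p["view"])
def w2p(p,X):
    K,d,V=cam(p); X=np.atleast_2d(X); c=(V[:3,:3]@X.T).T+V[:3,3]; c=c*[1,-1,-1]
    return cv2.projectPoints(c,np.zeros(3),np.zeros(3),K,d)[0][:,0]
def c2w(p,x):
    V=np.array(p["view"]); return V[:3,:3].T@(np.array(x)-V[:3,3])
def p2w(p,uv,z):
    K,d,V=cam(p); uv=np.atleast_2d(np.array(uv,float))
    n=cv2.undistortPoints(uv[:,None],K,d)[:,0]; r=np.c_[n[:,0],-n[:,1],-np.ones(len(n))]
    D=(V[:3,:3].T@r.T).T; C=-V[:3,:3].T@V[:3,3]
    return C+D*((z-C[2])/D[:,2])[:,None]
E
python3 - <<'E'
from h import *
for n in("top","side"):
    p=robot.get_image(n); cv2.imwrite(f"pics/{n}0.png",p["pixels"])
    K,d,V=cam(p); print(n,K[0,0],p["cx"],p["cy"],d,(-V[:3,:3].T@V[:3,3]).round(3))
    for q in("lid_grip","lid_seat","lid","unit","jar_mouth","jar","half_mark","cork","scraper_mid","brush","closed_jar"):
        for r in robot.landmark_of(q,p): print(q,round(r["conf"],2),c2w(p,r["position"]).round(3),w2p(p,c2w(p,r["position"])).round(0))
s=robot.get_state();print({k:np.round(v,3) for k,v in s.items()})
E
```

```text
pics
top 414.6929801380573 262.74781359775085 194.67056581216545 [-0.0612732  0.         0.         0.         0.       ] [ 0.366 -0.049  1.329]
lid_grip 0.85 [ 0.278 -0.254  0.056] [[329. 276.]]
lid_grip 0.66 [ 0.56  -0.199  0.12 ] [[313. 180.]]
lid_grip 0.6 [ 0.587 -0.554  0.056] [[422. 176.]]
lid_seat 0.96 [ 0.277 -0.26   0.027] [[329. 275.]]
lid_seat 0.91 [ 0.586 -0.554  0.03 ] [[419. 178.]]
lid_seat 0.61 [ 0.565 -0.204  0.101] [[314. 180.]]
lid 0.93 [ 0.585 -0.555  0.002] [[416. 180.]]
lid 0.66 [ 0.568 -0.211  0.077] [[315. 180.]]
lid 0.59 [ 0.278 -0.258  0.006] [[327. 274.]]
unit 0.67 [ 0.563 -0.206  0.025] [[311. 184.]]
jar_mouth 0.87 [0.569 0.234 0.118] [[167. 176.]]
jar 0.83 [0.569 0.238 0.032] [[171. 181.]]
half_mark 0.46 [0.72  0.032 0.032] [[237. 135.]]
half_mark 0.34 [ 0.563 -0.203  0.119] [[314. 179.]]
cork 0.85 [0.543 0.011 0.027] [[243. 190.]]
scraper_mid 0.62 [0.719 0.034 0.032] [[237. 135.]]
brush 0.79 [ 0.492 -0.39   0.025] [[369. 207.]]
closed_jar 0.94 [0.554 0.393 0.027] [[123. 185.]]
closed_jar 0.47 [0.569 0.234 0.115] [[167. 176.]]
side 492.2648239578834 250.03
[... 660 characters left out ...]
71 [0.566 0.239 0.024] [[217. 152.]]
jar 0.47 [ 0.563 -0.205  0.093] [[292. 213.]]
cork 0.51 [0.542 0.011 0.023] [[247. 191.]]
scraper_mid 0.76 [0.716 0.028 0.032] [[281. 165.]]
closed_jar 0.64 [0.549 0.397 0.023] [[191. 133.]]
{'time': np.float64(1.2), 'q': array([-1.364,  0.276, -0.026,  1.268,  0.   ,  1.467]), 'qd': array([-0.001,  0.   ,  0.   , -0.001, -0.002, -0.002]), 'tau': array([-0.0000e+00, -4.4550e+01,  2.9556e+01,  1.0000e-03, -0.0000e+00,
        0.0000e+00]), 'tcp_pos': array([ 0.191, -0.595,  0.207]), 'tool_rot': array([ 3.142, -0.   ,  0.31 ]), 'contact_force': array([-0.09 , -0.858, -0.345]), 'ft_torque': array([-0.03 ,  0.002,  0.001]), 'gripper_width': np.float64(0.086)}
```

Run:
```python
import cv2,numpy as np
t=cv2.imread("pics/top0.png"); s=cv2.imread("pics/side0.png")
def c(im,u,v,h,k): return cv2.resize(im[v-h:v+h,u-h:u+h],None,fx=k,fy=k,interpolation=cv2.INTER_CUBIC)
cv2.imwrite("pics/a.png",np.hstack([t[80:330,100:460],s[80:330,150:450]]))
# crops
r1=np.hstack([c(t,313,180,25,5),c(t,329,276,25,5),c(t,421,177,25,5)])
r2=np.hstack([c(s,292,208,25,5),c(s,232,277,25,5),c(s,372,291,25,5)])
cv2.imwrite("pics/b.png",np.vstack([r1,r2]))
cv2.imwrite("pics/c.png",np.hstack([c(t,168,177,28,7),c(s,216,137,28,7)]))
```

```text
(no output)
```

View pics/a.png

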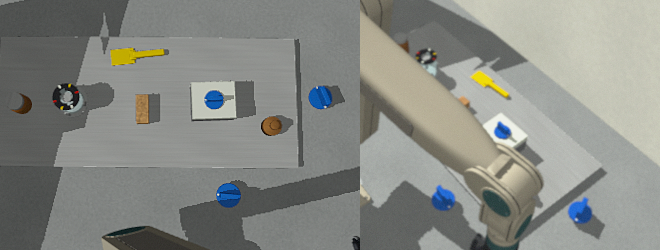

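View pics/b.png

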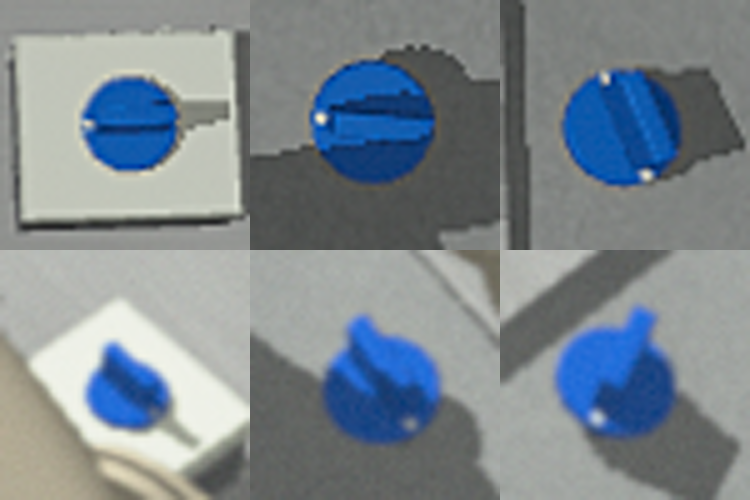

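View pics/c.png

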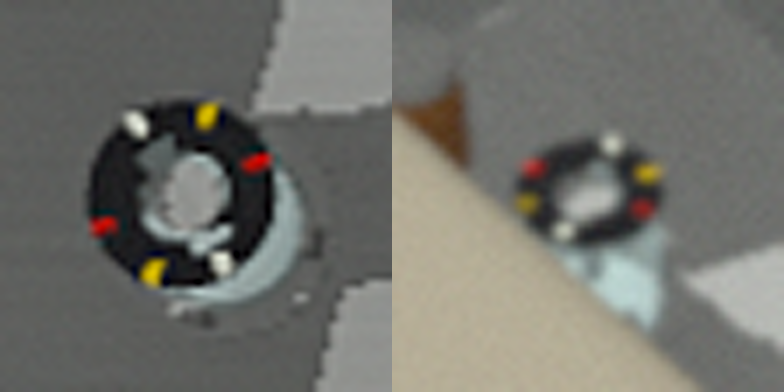

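```bash
cat > fit.py <<'E'
from h import *
from scipy.optimize import minimize, least_squares
S=4
def sil(p,x,y,z,yaw,shape,r=.029):
    # z = lid_grip height
    c,s=np.cos(yaw),np.sin(yaw); out=np.zeros((384*S,512*S),np.uint8)
    a=np.linspace(0,2*np.pi,60)
    disc=np.array([[x+r*np.cos(t),y+r*np.sin(t),z+h] for t in a for h in(-.022,-.015)])
    fin=np.array([[x+c*i*.023-s*j*.006,y+s*i*.023+c*j*.006,z+k] for i in(-1,1) for j in(-1,1) for k in(-.015,.015)])
    for P in(disc,fin):
        q=cv2.convexHull(((w2p(p,P)+.5)*S).round().astype(np.int32)); cv2.fillConvexPoly(out,q,255)
    return out
def blue(p):
    im=cv2.resize(p["pixels"],None,fx=S,fy=S,interpolation=cv2.INTER_LINEAR).astype(int)
    return ((im[...,0]>im[...,2]+50)&(im[...,0]>im[...,1]+15)).astype(np.uint8)*255
def fitlid(ps,g,yaws,fixz=True,win=25):
    B=[]
    for p in ps:
        b=blue(p); u,v=w2p(p,g)[0]; m=np.zeros_like(b); m[int((v-win)*S):int((v+win)*S),int((u-win)*S):int((u+win)*S)]=1; B.append(b*m)
    def cost(t):
        z=g[2] if fixz else t[3]/1000
        e=0
        for p,b in zip(ps,B):
            a=sil(p,t[0]/1000,t[1]/1000,z,np.radians(t[2]*5),0); e+=1-np.sum((a>0)&(b>0))/np.sum((a>0)|(b>0))
        return e
    best=None
    for y in yaws:
        x0=[g[0]*1000,g[1]*1000,y/5]+([] if fixz else [g[2]*1000]); n=len(x0)
        r=minimize(cost,x0,method="Nelder-Mead",options=dict(initial_simplex=np.vstack([x0]+[np.array(x0)+4*np.eye(n)[i] for i in range(n)]),xatol=.05,fatol=1e-4))
        if best is None or r.fun<best.fun: best=r
    t=best.x.copy(); t[2]*=5; return t.round(2),best.fun
E
cat > m.py <<'E'
from fit import *
T=robot.get_image("top"); Sd=robot.get_image("side")
g=np.array([.563,-.203,.119])
print("both z free",fitlid([T,Sd],g,[70,90,110],False,17))
print("top",fitlid([T],g,[70,90,110],True,17)); print("side",fitlid([Sd],g,[70,90,110],True,17))
# marks
def marks(p,u0,v0,w=17):
    im=p["pixels"].astype(int); out={}
    b,g_,r=im[...,0],im[...,1],im[...,2]
    yy,xx=np.mgrid[:384,:512]; W=(abs(xx-u0)<w)&(abs(yy-v0)<w)
    ms={"red":W&(r>g_+60)&(r>b+60),"yel":W&(r>b+60)&(g_>b+50)&(abs(r-g_)<80),"wh":W&(np.minimum(np.minimum(r,g_),b)>150)}
    for k,m in ms.items():
        n,l,st,c=cv2.connectedComponentsWithStats(m.astype(np.uint8)); out[k]=[(c[i].round(1),st[i,4]) for i in range(1,n) if st[i,4]>=2]
    return out
for p,u,v in((T,166,175),(Sd,216,135)):
    for k,L in marks(p,u,v).items():
        for c,n in L: print(k,c,n,p2w(p,c,.115)[0].round(4))
np.savez("views.npz",T=T["pixels"],S=Sd["pixels"])
im=T["pixels"]
# roof corners
print("roof px exp",w2p(T,[[.563+a,-.203+b,.097] for a in(-.055,.055) for b in(-.065,.065)]).round(1))
h=(T["pixels"].min(2)>190).astype(np.uint8); h[:, :250]=0; h[:,370:]=0; h[:140]=0;h[230:]=0
c=max(cv2.findContours(h,0,2)[0],key=cv2.contourArea); r=cv2.minAreaRect(c); print(r); print(p2w(T,cv2.boxPoints(r),.097).round(4), p2w(T,r[0],.097))
E
python3 m.py
```

```text
both z free (array([ 564.96, -202.5 ,  108.37,  119.48]), np.float64(0.24878948858723027))
top (array([ 566.65, -203.31,   95.28]), np.float64(0.07856849033319624))
side (array([ 563.86, -200.09,   99.65]), np.float64(0.1487935656836461))
red [176.2 171.9] 8 [0.5824 0.2062 0.115 ]
red [154.3 180.8] 10 [0.555  0.2707 0.115 ]
yel [169.  165.2] 10 [0.6025 0.2285 0.115 ]
yel [161.4 187.4] 11 [0.5354 0.2487 0.115 ]
wh [159. 166.] 7 [0.5999 0.2585 0.115 ]
wh [177.5 164. ] 2 [0.6064 0.2032 0.115 ]
wh [169.5 173.5] 2 [0.5774 0.2261 0.115 ]
wh [169.  178.5] 2 [0.5623 0.227  0.115 ]
wh [180. 179.] 3 [0.5611 0.1941 0.115 ]
wh [161.5 180.5] 2 [0.5561 0.2492 0.115 ]
wh [165.5 182. ] 2 [0.5517 0.2371 0.115 ]
wh [169.1 182.7] 7 [0.5497 0.2262 0.115 ]
wh [171.3 185.9] 7 [0.5402 0.2193 0.115 ]
wh [172.8 188.4] 18 [0.5327 0.2146 0.115 ]
red [207.8 132.4] 5 [0.5534 0.2709 0.115 ]
red [223.5 138.5] 4 [0.5807 0.2073 0.115 ]
yel [224.  133.5] 6 [0.5983 0.2283 0.115 ]
yel [206.5 137.5] 4 [0.5335 0.2509 0.115 ]
wh [218.7 129.3] 3 [0.5962 0.2596 0.115 ]
wh [216.1 137.3] 19 [0.5626 0.2297 0.115 ]
wh [212.3 141.3] 3 [0.5388 0.2208 0.115 ]
wh [200.  144.5] 2 [0.493  0.2349 0.115 ]
wh [220.8 148.6] 52 [0.5412 0.1701 0.115 ]
wh [202.3 149.7] 15 [0.4842 0.2071 0.115 ]
wh [213.3 146.7] 6 [0.5252 0.1951 0.115 ]
wh [231.1 148.9] 8 [0.5702 0.1456 0.115 ]
wh [208.  150.5] 2 [0.4984 0.1909 0.115 ]
roof px exp [[334.7 198.9]
 [291.4 198.5]
 [334.3 162.8]
 [291.4 162.4]]
((329.5, 180.0), (18.0, 9.0), 90.0)
[[ 0.5925 -0.2396  0.097 ]
 [ 0.5928 -0.2669  0.097 ]
 [ 0.5379 -0.2661  0.097 ]
 [ 0.5376 -0.239   0.097 ]] [[ 0.56513883 -0.25288272  0.097     ]]
```

```bash
cat > m2.py <<'E'
from fit import *
import fit
def blue(p):
    im=cv2.resize(p["pixels"],None,fx=S,fy=S,interpolation=cv2.INTER_LINEAR).astype(float)
    return ((im[...,0]>1.6*im[...,2]+8)&(im[...,0]>1.2*im[...,1])).astype(np.uint8)*255
fit.blue=blue
T=robot.get_image("top"); Sd=robot.get_image("side")
g=np.array([.565,-.203,.119])
for n,p in(("top",T),("side",Sd)):
    print(n,fitlid([p],g,[85,92,100],True,17))
print("both",fitlid([T,Sd],g,[85,92,100],False,17))
# roof fit
gm=cv2.resize(T["pixels"],None,fx=S,fy=S,interpolation=cv2.INTER_LINEAR).astype(int)
m=(gm.min(2)>165)|((blue(T)>0)); 
W=np.zeros_like(m); W[152*S:210*S,282*S:345*S]=1; m&=W
# include shadow: morphological close
m=cv2.morphologyEx(m.astype(np.uint8),cv2.MORPH_CLOSE,np.ones((41,41)))
n,l,st,c=cv2.connectedComponentsWithStats(m); m=(l==1+np.argmax(st[1:,4]))
def rs(t):
    a=np.radians(t[2]); Rm=np.array([[np.cos(a),-np.sin(a)],[np.sin(a),np.cos(a)]])
    P=np.array([[.055,.065],[-.055,.065],[-.055,-.065],[.055,-.065]])@Rm.T+np.array(t[:2])/1000
    o=np.zeros(m.shape,np.uint8); cv2.fillConvexPoly(o,((w2p(T,np.c_[P,np.full(4,.097)])+.5)*S).round().astype(np.int32),1); return o>0
f=lambda t:1-np.sum(rs(t)&m)/np.sum(rs(t)|m)
for y in(-2,0,3):
    x0=np.array([563,-203,y.__float__()]); r=minimize(f,x0,method="Nelder-Mead",options=dict(initial_simplex=np.vstack([x0]+[x0+4*np.eye(3)[i] for i in range(3)])))
    print("roof",r.x.round(2),r.fun)
ov=gm.astype(np.uint8).copy(); 
for k,col in((m,(0,0,255)),(rs(r.x),(0,255,0))):
    cv2.drawContours(ov,cv2.findContours(k.astype(np.uint8),0,2)[0],-1,col,1)
cv2.drawContours(ov,cv2.findContours(blue(T),0,2)[0],-1,(0,255,255),1)
cv2.imwrite("pics/ov.png",cv2.resize(ov[145*S:215*S,275*S:350*S],None,fx=2,fy=2))
E
python3 m2.py
```

```text
top (array([ 566.67, -204.06,   90.06]), np.float64(0.10432098765432096))
side (array([ 563.98, -199.95,  108.03]), np.float64(0.22291272629019188))
both (array([ 565.78, -203.4 ,  103.81,  118.31]), np.float64(0.33308643056921705))
roof [ 567.2  -202.92    1.89] 0.016756670902160153
roof [ 567.03 -203.24    2.24] 0.014662640069935673
roof [ 566.96 -203.06    2.17] 0.014662640069935673
```

View pics/ov.png

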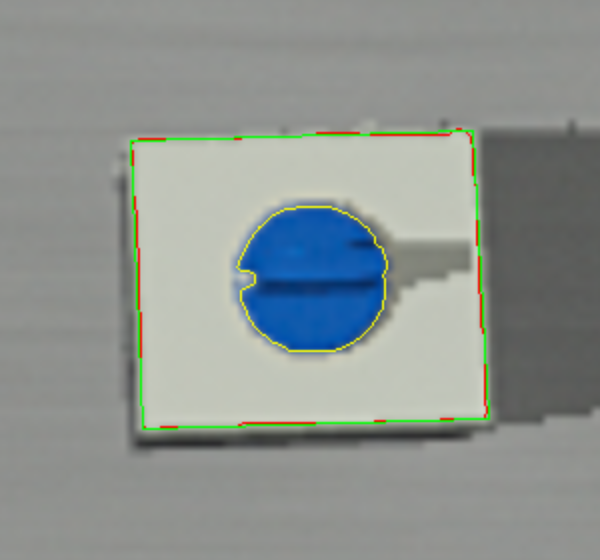

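```bash
cat > go.py <<'E'
import sys
from h import *
def plan(x,y,z,yawdeg):
    s=robot.get_state(); R0=R.from_euler("xyz",s["tool_rot"]); Rt=R.from_euler("xyz",[np.pi,0,np.radians(yawdeg)])
    d=R0.inv().apply(np.array([x,y,z])-s["tcp_pos"]); v=(R0.inv()*Rt).as_rotvec()
    print("t",round(s["time"],2),"tcp",np.round(s["tcp_pos"],4),"rpy",np.degrees(s["tool_rot"]).round(2),"F",np.round(s["contact_force"],1),"M",np.round(s["ft_torque"],2),"w",round(s["gripper_width"],4),"q6",round(s["q"][5],2))
    print("shift",d.round(4),"turn",v.round(4))
if __name__=="__main__": plan(*map(float,sys.argv[1:]))
E
python3 go.py .566 -.202 .167 92.1
```

```text
t 1.4 tcp [ 0.1906 -0.5952  0.2068] rpy [-180.     -0.     17.75] F [ 0.2  0.5 -0.2] M [ 0.02  0.03 -0.04] w 0.0855 q6 1.47
shift [ 0.4775 -0.26    0.0398] turn [-0.0000e+00 -1.0000e-04 -1.2976e+00]
```

>>> send_rows(commands=[[0.04,-0.022,0,0,0,-0.11,0.05],[0.08,-0.044,0,0,0,-0.22,0.05],[0.12,-0.065,0,0,0,-0.33,0.05],[0.16,-0.087,0,0,0,-0.44,0.05],[0.2,-0.109,0,0,0,-0.55,0.05]])

```text
time: 1.9
tcp_pos: [0.3488, -0.4292, 0.207]
tool_rot: [3.141, 0.0, 0.864]
contact_force: [1.1, 0.7, -0.3]
gripper_width: 0.0501
```

```bash
python3 go.py .566 -.202 .167 92.1
```

```text
t 1.9 tcp [ 0.3488 -0.4292  0.207 ] rpy [1.7996e+02 1.0000e-02 4.9500e+01] F [ 1.1  0.7 -0.3] M [-0.02 -0.05  0.03] w 0.0501 q6 1.27
shift [0.3138 0.0176 0.04  ] turn [ 6.000e-04  3.000e-04 -7.436e-01]
```

>>> send_rows(commands=[[0.04,0.002,0,0,0,-0.12,0.05],[0.085,0.005,0,0,0,-0.24,0.05],[0.13,0.007,0,0,0,-0.36,0.05],[0.175,0.01,0,0,0,-0.48,0.05],[0.22,0.012,0.01,0,0,-0.6,0.05]])

```text
time: 2.4
tcp_pos: [0.5027, -0.271, 0.1985]
tool_rot: [3.138, 0.002, 1.465]
contact_force: [0.4, -0.8, 0.3]
gripper_width: 0.0501
```

```bash
python3 go.py .566 -.202 .167 92.1
```

```text
t 2.4 tcp [ 0.5027 -0.271   0.1985] rpy [1.798e+02 1.200e-01 8.392e+01] F [ 0.4 -0.8  0.3] M [-0.04  0.01  0.02] w 0.0501 q6 1.07
shift [0.0753 0.0555 0.0315] turn [ 0.0034  0.0023 -0.1427]
```

>>> send_rows(commands=[[0.025,0.019,0.01,0,0,-0.05,0.05],[0.05,0.037,0.02,0,0,-0.1,0.05],[0.075,0.055,0.03,0,0,-0.142,0.05],[0.075,0.055,0.031,0,0,-0.142,0.05]])

```text
time: 2.8
tcp_pos: [0.5645, -0.2001, 0.1642]
tool_rot: [-3.14, -0.002, 1.606]
contact_force: [-0.3, -0.0, -0.1]
gripper_width: 0.0502
```

```bash
python3 go.py .566 -.202 .108 92.1
python3 - <<'E'
from h import *
T=robot.get_image("top");S=robot.get_image("side")
s=robot.get_state();print(w2p(T,s["tcp_pos"]),w2p(S,s["tcp_pos"]))
k=lambda p,u,v,h=40:cv2.resize(p["pixels"][v-h:v+h,u-h:u+h],None,fx=5,fy=5,interpolation=cv2.INTER_CUBIC)
cv2.imwrite("pics/d.png",np.hstack([k(T,314,180),k(S,292,208)]))
E
```

```text
t 2.8 tcp [ 0.5645 -0.2001  0.1642] rpy [-1.7993e+02 -1.1000e-01  9.2040e+01] F [-0.3 -0.  -0.1] M [-0.04  0.03 -0.03] w 0.0502 q6 1.09
shift [-0.002   0.0015  0.0562] turn [-0.0012 -0.0019 -0.001 ]
[[315.83283914 176.68441343]] [[293.45158079 198.88990329]]
```

View pics/d.png

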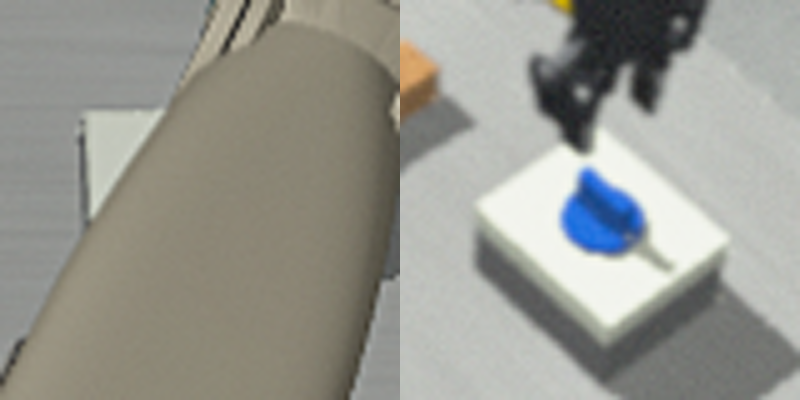

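```bash
cat > m3.py <<'E'
from fit import *
p=robot.get_image("side")
gm=cv2.resize(p["pixels"],None,fx=S,fy=S,interpolation=cv2.INTER_LINEAR).astype(int)
cv2.imwrite("pics/s3.png",p["pixels"])
m=(gm.min(2)>175); W=np.zeros_like(m); W[185*S:250*S,260*S:325*S]=1; m&=W
m=cv2.morphologyEx(m.astype(np.uint8),cv2.MORPH_OPEN,np.ones((5,5)))
n,l,st,c=cv2.connectedComponentsWithStats(m); m=(l==1+np.argmax(st[1:,4])).astype(np.uint8)
c=cv2.convexHull(max(cv2.findContours(m,0,2)[0],key=cv2.contourArea)); m[:]=0; cv2.fillConvexPoly(m,c,1); m=m>0
def rs(t):
    a=np.radians(t[2]); Rm=np.array([[np.cos(a),-np.sin(a)],[np.sin(a),np.cos(a)]])
    P=np.array([[.055,.065],[-.055,.065],[-.055,-.065],[.055,-.065]])@Rm.T+np.array(t[:2])/1000
    o=np.zeros(m.shape,np.uint8); cv2.fillConvexPoly(o,((w2p(p,np.c_[P,np.full(4,.097)])+.5)*S).round().astype(np.int32),1); return o>0
f=lambda t:1-np.sum(rs(t)&m)/np.sum(rs(t)|m)
x0=np.array([563,-203,2.]); r=minimize(f,x0,method="Nelder-Mead",options=dict(initial_simplex=np.vstack([x0]+[x0+4*np.eye(3)[i] for i in range(3)])))
print("roof side",r.x.round(2),r.fun)
ov=gm.astype(np.uint8).copy()
for k,col in((m,(0,0,255)),(rs(r.x),(0,255,0))):
    cv2.drawContours(ov,cv2.findContours(k.astype(np.uint8),0,2)[0],-1,col,1)
cv2.imwrite("pics/ov2.png",cv2.resize(ov[180*S:255*S,255*S:330*S],None,fx=2,fy=2))
print(fitlid([p],np.array([.5655,-.2015,.119]),[85,92,100],True,15))
E
python3 m3.py
```

```text
roof side [ 485.83 -236.4   153.11] 0.7134303230519996
(array([ 564.85, -200.61,  104.83]), np.float64(0.14054927302100162))
```

View pics/ov2.png

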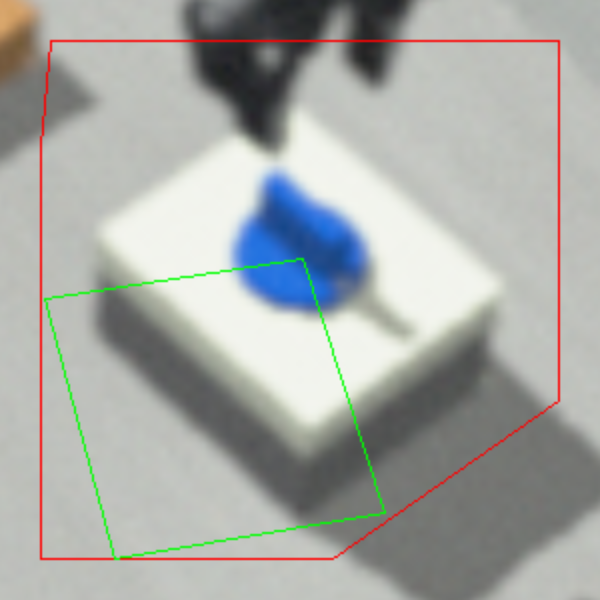

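Run:
```python
from h import *
p=robot.get_image("side")
w=p2w(p,np.array([[98,235],[505,287],[308,430],[297,103]])/8+[254.5,179.5],.097);print(w.round(4),(w[0]+w[1])/2,(w[2]+w[3])/2)
print(np.linalg.norm(w[0]-w[2]),np.linalg.norm(w[1]-w[2]))
```

```text
[[ 0.5049 -0.141   0.097 ]
 [ 0.621  -0.2663  0.097 ]
 [ 0.5082 -0.2705  0.097 ]
 [ 0.6187 -0.1378  0.097 ]] [ 0.56294674 -0.20368321  0.097     ] [ 0.56346448 -0.20414993  0.097     ]
0.12950305844903656 0.1128763219339462
```

```bash
python3 go.py .565 -.203 .108 92
```

```text
t 3.0 tcp [ 0.5631 -0.2038  0.1662] rpy [1.800e+02 3.000e-02 9.172e+01] F [ 0.  -0.4  0.2] M [0.01 0.02 0.04] w 0.0501 q6 1.09
shift [0.0008 0.0019 0.0582] turn [ 0.0001  0.0005 -0.0048]
```

>>> send_rows(commands=[[0.001,0.002,0.02,0,0,-0.005,0.05],[0.001,0.002,0.04,0,0,-0.005,0.05],[0.001,0.002,0.052,0,0,-0.005,0.05],[0.001,0.002,0.058,0,0,-0.005,0.05],[0.001,0.002,0.058,0,0,-0.005,0.05]])

```text
time: 3.5
tcp_pos: [0.5646, -0.2024, 0.1073]
tool_rot: [-3.14, -0.001, 1.606]
contact_force: [-0.1, -0.4, -0.4]
gripper_width: 0.0498
```

```bash
python3 go.py .565 -.203 .108 92
python3 - <<'E'
from h import *
S=robot.get_image("side")
k=lambda p,u,v,h=35:cv2.resize(p["pixels"][v-h:v+h,u-h:u+h],None,fx=8,fy=8,interpolation=cv2.INTER_CUBIC)
cv2.imwrite("pics/e.png",k(S,292,208))
E
```

```text
t 3.5 tcp [ 0.5646 -0.2024  0.1073] rpy [-1.7993e+02 -3.0000e-02  9.2000e+01] F [-0.1 -0.4 -0.4] M [ 0.07 -0.03  0.03] w 0.0498 q6 1.08
shift [-0.0006  0.0004 -0.0007] turn [-0.0012 -0.0006  0.0001]
```

View pics/e.png

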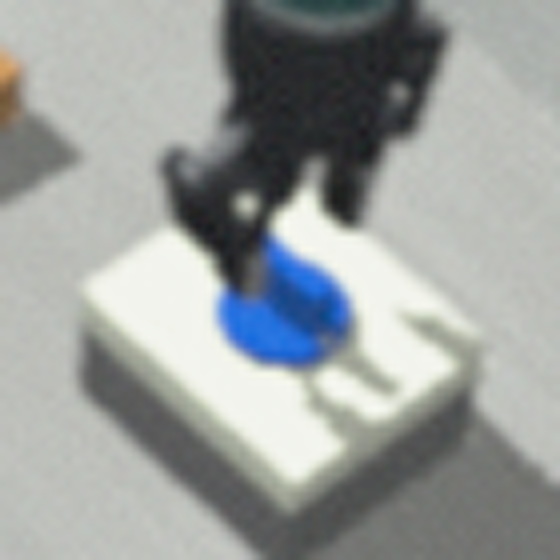

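>>> send_rows(commands=[[0,0,0,0,0,0,0],[0,0,0,0,0,0,0],[0,0,0,0,0,0,0],[0,0,0,0,0,0,0],[0,0,0,0,0,0,0]])

```text
time: 4.05
tcp_pos: [0.5659, -0.2024, 0.1088]
tool_rot: [3.14, 0.001, 1.607]
contact_force: [-1.9, 0.4, 5.2]
gripper_width: 0.0079
```

>>> send_rows(commands=[[0,0,0,0,0,0,0],[0,0,0,0,0,0,0],[0,0,0,0,0,0,0]])

```text
time: 4.35
tcp_pos: [0.5659, -0.2024, 0.1088]
tool_rot: [3.14, 0.001, 1.607]
contact_force: [-1.5, 1.1, 5.4]
gripper_width: 0.0074
```

```bash
python3 go.py .565 -.203 .138 92
```

```text
t 4.35 tcp [ 0.5659 -0.2024  0.1088] rpy [1.7994e+02 5.0000e-02 9.2060e+01] F [-1.5  1.1  5.4] M [0.04 0.2  0.02] w 0.0074 q6 1.08
shift [-0.0006 -0.0009 -0.0292] turn [0.0011 0.0008 0.0011]
```

Run:
```python
from h import *
S=robot.get_image("side")
k=lambda p,u,v,h=35:cv2.resize(p["pixels"][v-h:v+h,u-h:u+h],None,fx=8,fy=8,interpolation=cv2.INTER_CUBIC)
cv2.imwrite("pics/f.png",k(S,292,208))
```

```text
(no output)
```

View pics/f.png

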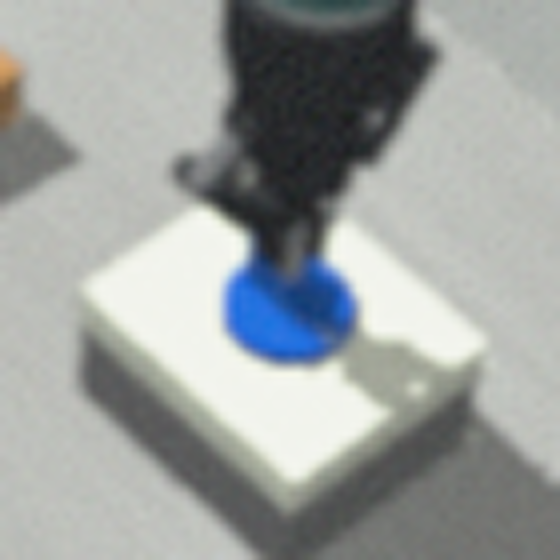

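>>> send_rows(commands=[[0,0,-0.004,0,0,0,0],[0,0,-0.008,0,0,0,0],[0,0,-0.012,0,0,0,0],[0,0,-0.016,0,0,0,0],[0,0,-0.02,0,0,0,0]])

```text
time: 4.9
tcp_pos: [0.5656, -0.2022, 0.1285]
tool_rot: [3.141, 0.0, 1.607]
contact_force: [-0.8, -0.3, -1.1]
gripper_width: 0.0076
```

>>> send_rows(commands=[[0,0,-0.006,0,0,0,0],[0,0,-0.012,0,0,0,0],[0,0,-0.022,0,0,0,0],[0,0,-0.032,0,0,0,0],[0,0,-0.042,0,0,0,0]])

```text
time: 5.4
tcp_pos: [0.5656, -0.2022, 0.171]
tool_rot: [3.141, 0.0, 1.607]
contact_force: [-0.2, -0.1, -1.2]
gripper_width: 0.0072
```

```bash
python3 go.py .568 .239 .19 213
python3 - <<'E'
from h import *
S=robot.get_image("side")
k=lambda p,u,v,h=35:cv2.resize(p["pixels"][v-h:v+h,u-h:u+h],None,fx=8,fy=8,interpolation=cv2.INTER_CUBIC)
cv2.imwrite("pics/g.png",k(S,292,195))
E
```

```text
t 5.4 tcp [ 0.5656 -0.2022  0.171 ] rpy [1.7997e+02 2.0000e-02 9.2060e+01] F [-0.2 -0.1 -1.2] M [-0.01  0.   -0.02] w 0.0072 q6 1.08
shift [ 0.4408  0.0183 -0.0191] turn [ 0.0000e+00  8.0000e-04 -2.1107e+00]
```

View pics/g.png

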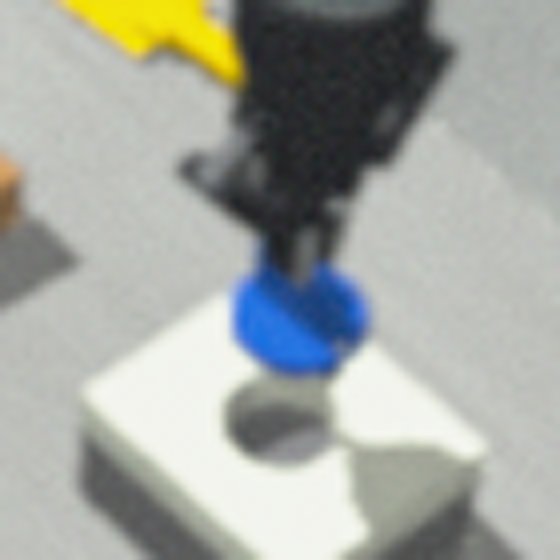

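>>> send_rows(commands=[[0.02,0.001,-0.006,0,0,-0.1,0],[0.05,0.002,-0.012,0,0,-0.24,0],[0.08,0.003,-0.019,0,0,-0.38,0],[0.11,0.005,-0.019,0,0,-0.52,0],[0.14,0.006,-0.019,0,0,-0.66,0]])

```text
time: 5.95
tcp_pos: [0.5668, -0.061, 0.1897]
tool_rot: [3.141, 0.001, 2.272]
contact_force: [0.9, -0.0, -1.5]
gripper_width: 0.0073
```

```bash
python3 go.py .568 .239 .19 213
```

```text
t 5.95 tcp [ 0.5668 -0.061   0.1897] rpy [1.7995e+02 7.0000e-02 1.3019e+02] F [ 0.9 -0.  -1.5] M [-0.02 -0.05 -0.01] w 0.0073 q6 0.65
shift [ 0.2284  0.1945 -0.0004] turn [-1.0000e-04  1.6000e-03 -1.4453e+00]
```

>>> send_rows(commands=[[0.022,0.019,0,0,0,-0.14,0],[0.044,0.037,0,0,0,-0.28,0],[0.066,0.056,0,0,0,-0.42,0],[0.088,0.075,0,0,0,-0.56,0],[0.11,0.094,0,0,0,-0.7,0]])

```text
time: 6.45
tcp_pos: [0.568, 0.0839, 0.1893]
tool_rot: [3.141, 0.001, 2.973]
contact_force: [0.8, 0.2, -2.7]
gripper_width: 0.0073
```

```bash
python3 go.py .568 .239 .19 213
```

```text
t 6.45 tcp [0.568  0.0839 0.1893] rpy [1.7999e+02 4.0000e-02 1.7031e+02] F [ 0.8  0.2 -2.7] M [-0.05 -0.04  0.01] w 0.0073 q6 0.2
shift [ 0.0261  0.1529 -0.0007] turn [-1.00e-04  6.00e-04 -7.45e-01]
```

>>> send_rows(commands=[[0.005,0.029,0,0,0,-0.14,0],[0.01,0.058,0,0,0,-0.28,0],[0.015,0.087,0,0,0,-0.42,0],[0.02,0.118,0,0,0,-0.56,0],[0.024,0.14,0,0,0,-0.68,0]])

```text
time: 6.95
tcp_pos: [0.5687, 0.2267, 0.1892]
tool_rot: [3.141, 0.001, -2.63]
contact_force: [0.7, 0.1, -0.7]
gripper_width: 0.007
```

```bash
python3 go.py .568 .239 .19 213
```

```text
t 6.95 tcp [0.5687 0.2267 0.1892] rpy [ 1.7999e+02  4.0000e-02 -1.5069e+02] F [ 0.7  0.1 -0.7] M [-0.01 -0.02 -0.05] w 0.007 q6 -0.24
shift [-0.0054  0.0111 -0.0008] turn [ 0.0002  0.0008 -0.0645]
```

>>> send_rows(commands=[[-0.003,0.006,0,0,0,-0.04,0],[-0.005,0.011,0,0,0,-0.065,0],[-0.005,0.011,0,0,0,-0.065,0]])

```text
time: 7.25
tcp_pos: [0.5676, 0.2367, 0.1889]
tool_rot: [-3.141, -0.0, -2.572]
contact_force: [-0.9, 0.2, -2.0]
gripper_width: 0.0071
```

```bash
python3 go.py .568 .239 .14 213
python3 - <<'E'
from h import *
S=robot.get_image("side");T=robot.get_image("top")
k=lambda p,u,v,h=35:cv2.resize(p["pixels"][v-h:v+h,u-h:u+h],None,fx=5.5,fy=5.5,interpolation=cv2.INTER_CUBIC)
cv2.imwrite("pics/h.png",np.hstack([k(S,216,130),k(T,168,177)]))
for n,p in(("side",S),("top",T)):
  for q in("lid_grip","lid_seat","lid"):
    for r in robot.landmark_of(q,p): print(n,q,round(r["conf"],2),c2w(p,r["position"]).round(3))
E
```

```text
t 7.25 tcp [0.5676 0.2367 0.1889] rpy [-1.7999e+02 -1.0000e-02 -1.4736e+02] F [-0.9  0.2 -2. ] M [ 0.01 -0.02 -0.03] w 0.0071 q6 -0.28
shift [-0.0016  0.0017  0.0489] turn [-0.0002 -0.0002 -0.0062]
side lid_grip 0.73 [0.572 0.238 0.201]
side lid_grip 0.61 [ 0.271 -0.254  0.052]
side lid_grip 0.61 [0.57  0.244 0.155]
side lid_grip 0.56 [ 0.587 -0.561  0.054]
side lid_seat 0.91 [ 0.272 -0.253  0.03 ]
side lid_seat 0.83 [ 0.584 -0.552  0.024]
side lid_seat 0.53 [0.567 0.236 0.175]
side lid 0.73 [ 0.585 -0.552 -0.001]
side lid 0.66 [ 0.275 -0.253 -0.002]
side lid 0.54 [0.569 0.241 0.155]
top lid_grip 0.9 [ 0.589 -0.552  0.057]
top lid_grip 0.73 [ 0.278 -0.257  0.055]
top lid_grip 0.48 [0.567 0.239 0.2  ]
top lid_seat 0.85 [ 0.277 -0.261  0.028]
top lid_seat 0.66 [ 0.587 -0.557  0.028]
top lid_seat 0.66 [0.569 0.238 0.034]
top lid_seat 0.58 [0.57  0.239 0.18 ]
top lid 0.87 [ 0.279 -0.256  0.004]
top lid 0.54 [0.575 0.23  0.157]
```

View pics/h.png

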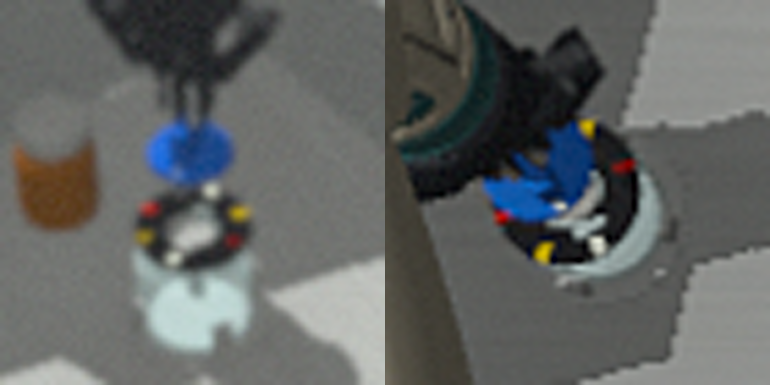

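```bash
cat > m4.py <<'E'
from fit import *
import sys
s=robot.get_state(); tp=s["tcp_pos"]; seat=tp[2]-.0118
Z=8
def circ(x,y,z,r): a=np.linspace(0,2*np.pi,73); return np.c_[x+r*np.cos(a),y+r*np.sin(a),np.full(73,z)]
tiles=[]
for n,(u,v),J in(("side",(216,130),(.5665,.2393)),("top",(168,177),(.569,.2386))):
    p=robot.get_image(n); im=p["pixels"].astype(float); h=32
    big=cv2.resize(p["pixels"][v-h:v+h,u-h:u+h],None,fx=Z,fy=Z,interpolation=cv2.INTER_CUBIC)
    T=lambda P:(((w2p(p,P)+.5-[u-h,v-h])*Z)).round().astype(np.int32)
    for z,c in((seat,(0,255,0)),(seat+.007,(255,255,0))): cv2.polylines(big,[T(circ(tp[0],tp[1],z,.029))],True,c,1)
    cv2.polylines(big,[T(circ(*J,.115,.041))],True,(0,0,255),1); cv2.polylines(big,[T(circ(*J,.115,.0195))],True,(0,0,255),1)
    a=np.radians(33.2)
    for g in(1,-1): cv2.circle(big,T(np.array([[J[0]+g*.035*np.cos(a),J[1]+g*.035*np.sin(a),.115]]))[0],3,(255,0,255),-1)
    tiles.append(big)
    from collections import Counter
    b=im[...,0];g_=im[...,1];r=im[...,2]; yy,xx=np.mgrid[:384,:512]; W=(abs(xx-u)<17)&(abs(yy-v-6)<17)
    for k,m in {"red":(r>g_+45)&(r>b+45),"yel":(r>b+50)&(g_>b+40)&(abs(r-g_)<80)}.items():
        nn,l,st,c=cv2.connectedComponentsWithStats((m&W).astype(np.uint8)); 
        for i in range(1,nn):
            if st[i,4]>1:
                wgt=np.clip(r-b,0,None)*(cv2.dilate((l==i).astype(np.uint8),np.ones((3,3)))>0); cc=[(wgt*xx).sum()/wgt.sum(),(wgt*yy).sum()/wgt.sum()]
                print(n,k,np.round(cc,2),p2w(p,cc,.115)[0].round(4))
cv2.imwrite("pics/"+sys.argv[1],cv2.resize(np.hstack(tiles),(800,400)))
E
python3 m4.py i.png
```

```text
side red [207.8  132.49] [0.5531 0.2705 0.115 ]
side red [222.95 138.37] [0.5795 0.2091 0.115 ]
side yel [224.08 133.29] [0.5993 0.229  0.115 ]
side yel [206.8  137.56] [0.5342 0.2499 0.115 ]
top red [175.97 171.78] [0.5828 0.2069 0.115 ]
top red [153.58 181.14] [0.554  0.2728 0.115 ]
top yel [161.37 187.38] [0.5355 0.2488 0.115 ]
```

View pics/i.png

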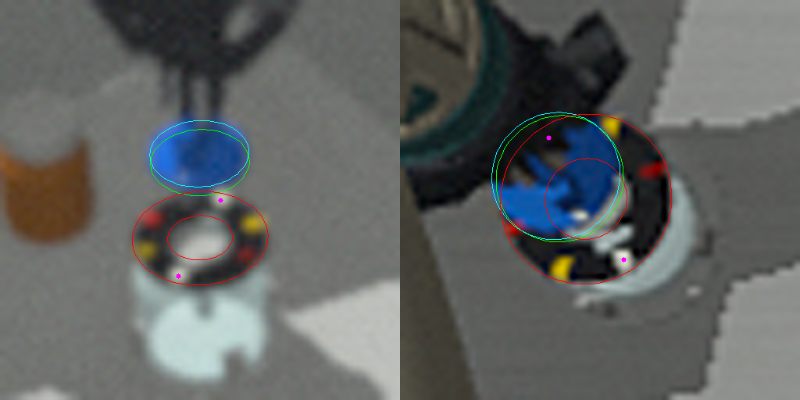

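```bash
cat > m5.py <<'E'
from fit import *
s=robot.get_state(); tp=s["tcp_pos"]; print(tp.round(4),s["contact_force"].round(1))
for n,(u,v),J in(("side",(212,126),(.5665,.2396)),("top",(163,173),(.569,.2387))):
    p=robot.get_image(n)
    im=cv2.resize(p["pixels"],None,fx=S,fy=S,interpolation=cv2.INTER_LINEAR).astype(float)
    b=((im[...,0]>1.4*im[...,2]+25)&(im[...,0]>1.15*im[...,1]+10)).astype(np.uint8)
    W=np.zeros_like(b); W[(v-20)*S:(v+25)*S,(u-25)*S:(u+25)*S]=1; b*=W
    pts=cv2.convexHull(max(cv2.findContours(b,0,1)[0],key=cv2.contourArea))[:,0]
    c=np.vstack([q[:,0] for q in cv2.findContours(b,0,1)[0]]); 
    for zo in (.0118,):
      def circ(x,y):
        a=np.linspace(0,2*np.pi,90); z=tp[2]-zo
        P=np.vstack([np.c_[x+.029*np.cos(a),y+.029*np.sin(a),np.full(90,z+h)] for h in(0,.007)])
        return cv2.convexHull(((w2p(p,P)+.5)*S-.5).astype(np.float32))
      # distances of hull points to silhouette
      H=pts.astype(np.float32)
      f=lambda t:np.array([cv2.pointPolygonTest(circ(t[0],t[1]),(float(q[0]),float(q[1])),True) for q in H])/S
      r=least_squares(f,tp[:2],diff_step=1e-3,loss="soft_l1",f_scale=.4)
      print(n,"lid xy",r.x.round(4),"res px",np.abs(r.fun).mean().round(2),"jar-lid",(np.array(J)-r.x).round(4), "tcp-> ",(tp[:2]+np.array(J)-r.x).round(4))
E
python3 m5.py
```

```text
[0.5678 0.2365 0.1888] [ 0.7  0.  -0.5]
side lid xy [0.569  0.2403] res px 0.16 jar-lid [-0.0025 -0.0007] tcp->  [0.5653 0.2358]
top lid xy [0.5714 0.2384] res px 0.76 jar-lid [-0.0024  0.0003] tcp->  [0.5654 0.2368]
```

```bash
python3 go.py .5655 .2365 .155 -146.8
```

```text
t 7.85 tcp [0.5677 0.2367 0.1888] rpy [-180.      0.   -147.34] F [-0.6  0.2 -0.5] M [ 0.01 -0.04 -0.04] w 0.0073 q6 -0.28
shift [0.002  0.0011 0.0338] turn [-0.      0.     -0.0095]
```

>>> send_rows(commands=[[0.002,0.001,0.01,0,0,-0.0095,0],[0.002,0.001,0.022,0,0,-0.0095,0],[0.002,0.001,0.034,0,0,-0.0095,0],[0.002,0.001,0.034,0,0,-0.0095,0]])

```text
time: 8.25
tcp_pos: [0.5631, 0.2359, 0.1514]
tool_rot: [3.14, -0.006, -2.562]
contact_force: [-0.3, -0.9, -2.9]
gripper_width: 0.0071
```

```bash
python3 m5.py; python3 m4.py j.png
```

```text
[0.5631 0.2359 0.1514] [-0.3 -0.9 -2.9]
side lid xy [0.5635 0.2384] res px 0.23 jar-lid [0.003  0.0012] tcp->  [0.5661 0.2371]
top lid xy [0.5667 0.2378] res px 0.51 jar-lid [0.0023 0.0009] tcp->  [0.5654 0.2368]
side yel [224.25 133.39] [0.5994 0.2282 0.115 ]
side yel [206.8  137.55] [0.5342 0.25   0.115 ]
top red [176.06 171.77] [0.5828 0.2066 0.115 ]
top red [153.52 181.1 ] [0.5541 0.273  0.115 ]
top yel [161.37 187.38] [0.5355 0.2488 0.115 ]
```

View pics/j.png

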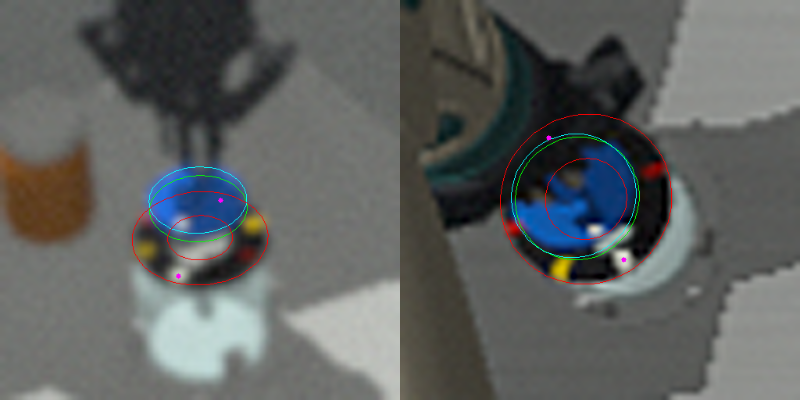

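```bash
python3 go.py .5657 .237 .145 -146.8
```

```text
t 8.45 tcp [0.5658 0.2367 0.155 ] rpy [-1.7999e+02  3.0000e-02 -1.4679e+02] F [-0.4  0.  -0.8] M [ 0.05 -0.05  0.01] w 0.0069 q6 -0.29
shift [-0.0001  0.0003  0.01  ] turn [-0.0001  0.0004  0.0002]
```

Settled on target. Going down gently toward the slots.

>>> send_rows(commands=[[0,0,0.003,0,0,0,0],[0,0,0.006,0,0,0,0],[0,0,0.009,0,0,0,0],[0,0,0.012,0,0,0,0]])

```text
time: 8.85
tcp_pos: [0.5655, 0.2366, 0.1426]
tool_rot: [-3.142, 0.0, -2.562]
contact_force: [0.1, -0.6, -1.6]
gripper_width: 0.0074
```

>>> send_rows(commands=[[0,0,0.002,0,0,0,0],[0,0,0.004,0,0,0,0],[0,0,0.006,0,0,0,0]])

```text
time: 9.15
tcp_pos: [0.5655, 0.2366, 0.1367]
tool_rot: [-3.142, -0.0, -2.562]
contact_force: [-0.8, 0.2, 1.0]
gripper_width: 0.0073
```

```bash
python3 go.py .5657 .237 .1268 -146.8; python3 m4.py k.png
```

```text
t 9.15 tcp [0.5655 0.2366 0.1367] rpy [-180.     -0.   -146.79] F [-0.8  0.2  1. ] M [-0.03  0.08  0.02] w 0.0073 q6 -0.29
shift [-0.0004  0.0003  0.0099] turn [-0.     -0.      0.0002]
side yel [224.99 133.27] [0.602 0.227 0.115]
side yel [206.58 137.67] [0.5332 0.25   0.115 ]
top red [176.21 171.77] [0.5828 0.2062 0.115 ]
top red [153.89 180.84] [0.5549 0.2719 0.115 ]
top yel [161.35 187.37] [0.5355 0.2488 0.115 ]
```

View pics/k.png

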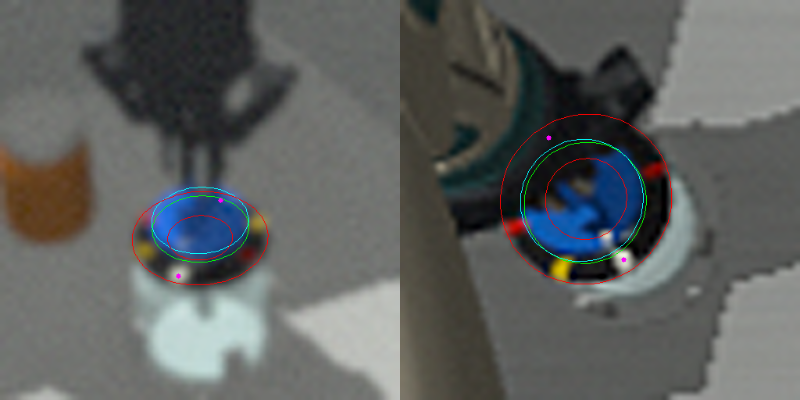

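>>> send_rows(commands=[[0,0,0.002,0,0,0,0],[0,0,0.004,0,0,0,0],[0,0,0.006,0,0,0,0],[0,0,0.006,0,0,0,0]])

```text
time: 9.65
tcp_pos: [0.5656, 0.2365, 0.1309]
tool_rot: [-3.141, 0.0, -2.562]
contact_force: [-1.3, 0.4, 2.8]
gripper_width: 0.0075
```

```bash
python3 go.py .5657 .237 .1268 -146.8
```

```text
t 9.65 tcp [0.5656 0.2365 0.1309] rpy [-1.7999e+02  1.0000e-02 -1.4679e+02] F [-1.3  0.4  2.8] M [-0.12  0.19  0.02] w 0.0075 q6 -0.29
shift [-0.0003  0.0003  0.0041] turn [-0.0002  0.0002  0.0002]
```

>>> send_rows(commands=[[0,0,0.0015,0,0,0,0],[0,0,0.003,0,0,0,0],[0,0,0.004,0,0,0,0],[0,0,0.004,0,0,0,0]])

```text
time: 10.05
tcp_pos: [0.5657, 0.2366, 0.127]
tool_rot: [-3.141, 0.0, -2.562]
contact_force: [-1.1, -1.8, 4.3]
gripper_width: 0.0075
```

>>> send_rows(commands=[[0,0,0.001,0,0,0,0],[0,0,0.001,0,0,0,0]])

```text
time: 10.25
tcp_pos: [0.5656, 0.2366, 0.1269]
tool_rot: [-3.141, 0.001, -2.562]
contact_force: [-2.8, -0.7, 8.3]
gripper_width: 0.0075
```

>>> send_rows(commands=[[0,0,0.001,0,0,0,0],[0,0,0.001,0,0,0,0]])

```text
time: 10.45
tcp_pos: [0.5657, 0.2366, 0.1268]
tool_rot: [-3.141, 0.001, -2.562]
contact_force: [-4.3, -2.9, 12.1]
gripper_width: 0.0072
```

```bash
python3 go.py .5657 .237 .1268 -146.8
```

```text
t 10.45 tcp [0.5657 0.2366 0.1268] rpy [-1.7997e+02  5.0000e-02 -1.4678e+02] F [-4.3 -2.9 12.1] M [-0.38  0.85 -0.03] w 0.0072 q6 -0.29
shift [-0.0002  0.0003 -0.    ] turn [-0.0005  0.0008  0.0003]
```

>>> send_rows(commands=[[0,0.0004,0,0,0,0.09,0],[-0.0001,0.0007,0,0,0,0.18,0],[-0.0001,0.0011,0,0,0,0.27,0],[-0.0003,0.0014,0,0,0,0.36,0],[-0.0004,0.0017,0,0,0,0.45,0]])

```text
time: 10.95
tcp_pos: [0.5667, 0.2387, 0.1268]
tool_rot: [3.141, 0.004, -3.015]
contact_force: [-1.3, -0.2, 8.9]
gripper_width: 0.0076
```

```bash
python3 go.py .5652 .240 .1268 163.2; python3 m4.py l.png
```

```text
t 10.95 tcp [0.5667 0.2387 0.1268] rpy [ 179.97    0.24 -172.76] F [-1.3 -0.2  8.9] M [-0.13  0.07  0.17] w 0.0076 q6 0.17
shift [0.0013 0.0015 0.    ] turn [0.0013 0.0041 0.4195]
side red [206.86 132.21] [0.5512 0.274  0.115 ]
side yel [225.   133.22] [0.6022 0.2272 0.115 ]
side yel [206.38 137.74] [0.5324 0.2501 0.115 ]
top red [176.28 171.91] [0.5824 0.206  0.115 ]
top red [153.99 180.87] [0.5548 0.2716 0.115 ]
top yel [161.36 187.39] [0.5355 0.2488 0.115 ]
```

View pics/l.png

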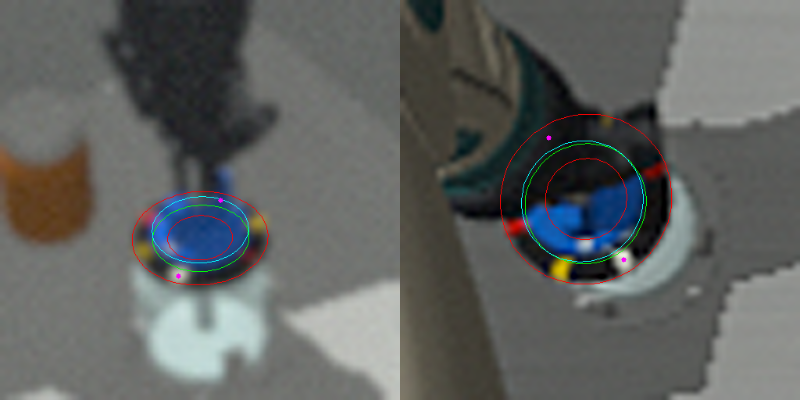

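>>> send_rows(commands=[[0,0.0004,0.0004,0,0,0.09,0],[-0.0001,0.0007,0.0006,0,0,0.18,0],[-0.0001,0.0011,0.0008,0,0,0.27,0],[-0.0003,0.0014,0.0008,0,0,0.36,0],[-0.0004,0.0016,0.0008,0,0,0.42,0]])

```text
time: 11.55
tcp_pos: [0.5668, 0.2401, 0.1268]
tool_rot: [3.14, 0.004, 2.849]
contact_force: [-2.9, -1.8, 13.0]
gripper_width: 0.0073
```

>>> send_rows(commands=[[0,0,0,0,0,0,0],[0,0,0,0,0,0,0]])

```text
time: 11.75
tcp_pos: [0.5668, 0.2402, 0.1268]
tool_rot: [3.14, 0.004, 2.852]
contact_force: [-2.3, -2.3, 11.6]
gripper_width: 0.0074
```

```bash
python3 go.py .5652 .240 .1268 163.2; python3 m4.py n.png
```

```text
t 11.75 tcp [0.5668 0.2402 0.1268] rpy [179.9    0.21 163.39] F [-2.3 -2.3 11.6] M [-0.3   0.52  0.15] w 0.0074 q6 0.59
shift [ 0.0015 -0.0006 -0.    ] turn [0.0018 0.0037 0.0032]
side red [206.81 132.18] [0.5511 0.2742 0.115 ]
side yel [224.66 133.29] [0.601  0.2276 0.115 ]
side yel [206.39 137.74] [0.5324 0.2501 0.115 ]
top red [177.29 171.55] [0.5835 0.203  0.115 ]
top red [153.94 180.87] [0.5548 0.2718 0.115 ]
top yel [161.35 187.38] [0.5355 0.2488 0.115 ]
```

View pics/n.png

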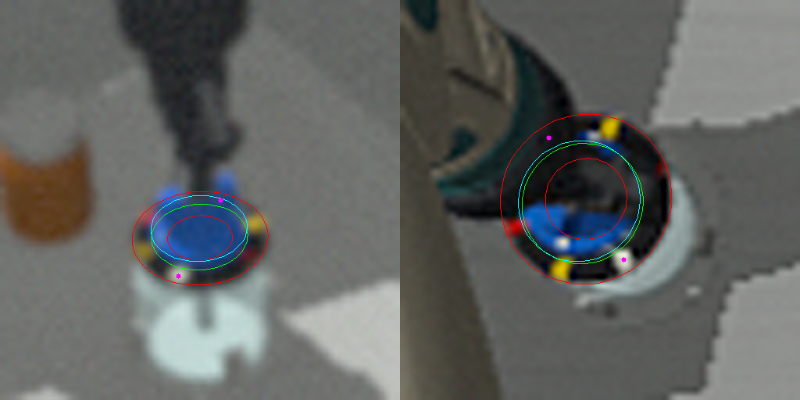

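Run:
```python
from h import *
p=robot.get_image("top"); im=p["pixels"].astype(float)
yy,xx=np.mgrid[:384,:512]
mn=im.min(2)
for nm,(u,v) in {"tickA":(162,184),"tickB":(167,166.5),"yA":(161.4,187.4),"yB":(169,165.2)}.items():
    W=(abs(xx-u)<3)&(abs(yy-v)<3)
    w=np.where(W,np.clip(mn-110,0,None) if nm[0]=="t" else np.clip(np.minimum(im[...,2],im[...,1])-im[...,0]-40,0,None),0)
    c=[(w*xx).sum()/w.sum(),(w*yy).sum()/w.sum()]; print(nm,np.round(c,2),(w>0).sum(),p2w(p,c,.122 if nm[0]=="t" else .115)[0].round(4))
k=cv2.resize(p["pixels"][155:200,145:190],None,fx=13,fy=13,interpolation=cv2.INTER_NEAREST);cv2.imwrite("pics/o.png",k)
```

```text
tickA [161.56 183.29] 4 [0.5467 0.2469 0.122 ]
tickB [166.69 166.  ] 2 [0.5987 0.2337 0.122 ]
yA [161.33 187.39] 11 [0.5354 0.2489 0.115 ]
yB [169.08 164.94] 9 [0.6033 0.2283 0.115 ]
```

View pics/o.png

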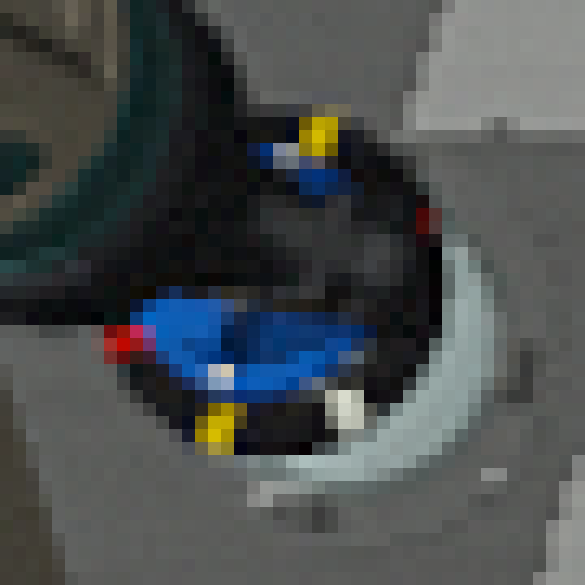

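>>> send_rows(commands=[[0.0007,-0.0003,0,0,0,0.013,0],[0.0014,-0.0006,0,0,0,0.026,0],[0.0014,-0.0006,0,0,0,0.026,0],[0.0014,-0.0006,0,0,0,0.026,0]])

```text
time: 12.3
tcp_pos: [0.5666, 0.2402, 0.1268]
tool_rot: [3.138, 0.006, 2.825]
contact_force: [0.8, -1.3, 10.3]
gripper_width: 0.0072
```

```bash
python3 go.py .5652 .240 .1268 163.2
python3 - <<'E'
from h import *
p=robot.get_image("top"); im=p["pixels"].astype(float)
yy,xx=np.mgrid[:384,:512]
mn=im.min(2)
for nm,(u,v) in {"tickA":(161.5,183.3),"tickB":(166.7,166.),"yA":(161.4,187.4),"yB":(169,165.2)}.items():
    W=(abs(xx-u)<3)&(abs(yy-v)<3)
    w=np.where(W,np.clip(mn-100,0,None) if nm[0]=="t" else np.clip(np.minimum(im[...,2],im[...,1])-im[...,0]-40,0,None),0)
    c=[(w*xx).sum()/w.sum(),(w*yy).sum()/w.sum()]; print(nm,np.round(c,2),(w>0).sum(),p2w(p,c,.122 if nm[0]=="t" else .115)[0].round(4))
s=robot.get_image("side")
k=lambda q,u,v,h=22:cv2.resize(q["pixels"][v-h:v+h,u-h:u+h],(400,400),interpolation=cv2.INTER_CUBIC)
cv2.imwrite("pics/p.png",np.hstack([k(s,216,135),k(p,167,177)]))
E
```

```text
t 12.3 tcp [0.5666 0.2402 0.1268] rpy [179.82   0.34 161.88] F [ 0.8 -1.3 10.3] M [-0.27 -0.15  0.04] w 0.0072 q6 0.61
shift [ 0.0013 -0.0006 -0.    ] turn [ 0.003  0.006 -0.023]
tickA [161.23 183.15] 5 [0.5471 0.248  0.122 ]
tickB [167. 166.] 1 [0.5987 0.2328 0.122 ]
yA [161.33 187.4 ] 11 [0.5354 0.2489 0.115 ]
yB [169.09 164.93] 9 [0.6033 0.2283 0.115 ]
```

View pics/p.png

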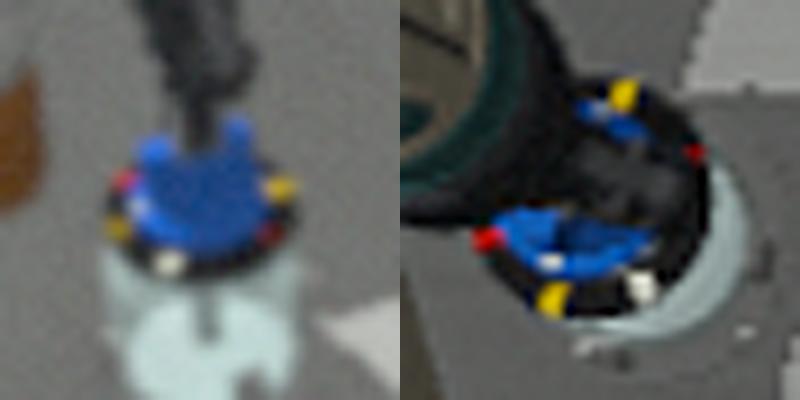

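>>> send_rows(commands=[[0,0,0.0005,0,0,0,0],[0,0,0.0008,0,0,0,0],[0,0,0.0008,0,0,0,0],[0,0,0.0008,0,0,0,0],[0,0,0.0008,0,0,0,0]])

```text
time: 12.9
tcp_pos: [0.5667, 0.2402, 0.1267]
tool_rot: [3.138, 0.006, 2.825]
contact_force: [-1.3, -2.0, 13.4]
gripper_width: 0.0074
```

```bash
python3 go.py .5652 .240 .1268 163.2
python3 - <<'E'
from h import *
s=robot.get_image("side"); p=robot.get_image("top")
k=lambda q,u,v,h=22:cv2.resize(q["pixels"][v-h:v+h,u-h:u+h],(400,400),interpolation=cv2.INTER_CUBIC)
cv2.imwrite("pics/q.png",np.hstack([k(s,216,135),k(p,167,177)]))
cv2.imwrite("pics/q2.png",p["pixels"])
E
```

```text
t 12.9 tcp [0.5667 0.2402 0.1267] rpy [179.82   0.36 161.88] F [-1.3 -2.  13.4] M [-0.38  0.18  0.12] w 0.0074 q6 0.61
shift [ 0.0013 -0.0006 -0.0001] turn [ 0.0032  0.0063 -0.023 ]
```

View pics/q.png

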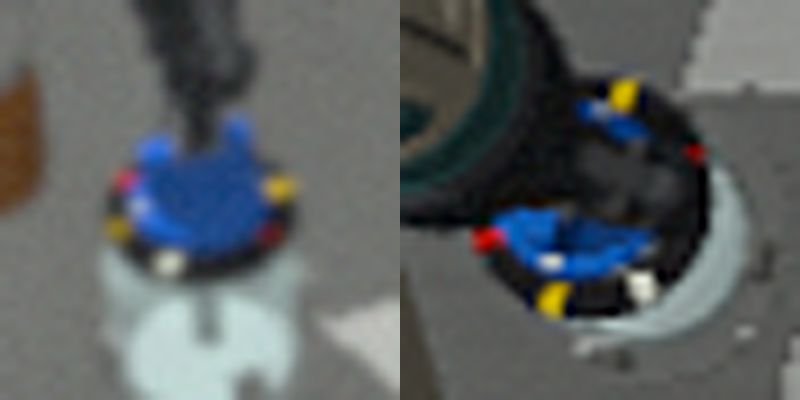

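View pics/q2.png

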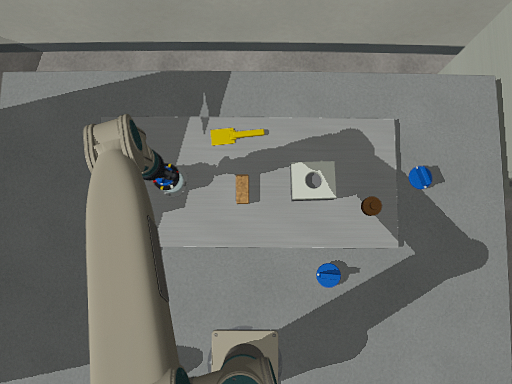

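The cap sits flush on the rim and the fin ticks line up with the yellow marks. In the side crop the lid is centred between the marks. In the top crop the ticks are at about (550,260) and (600,108), and the yellow marks at about (553,300) and (625,95). The cork block, scraper and brush are where they were. I'm handing in now.

```bash
python3 -c "
from rig import robot; print(robot.sign_off())"
```

```text
the job is handed in; nothing more can be done
None
```

I pulled the smallest blue lid, the one in the drawer unit's roof socket, straight up and put its lugs into the jar's slots. I then pressed it flush and turned it about 51° clockwise to the yellow marks. I handed in at about 13 s with the grip closed and the cap still pressed down.

**Last checks**
- **Flush:** the tool was at z = 0.1267 m, against 0.1268 m expected for flush. It was being pushed up with 13.4 N, of which the spring accounts for about 6 N.
- **Angle:** just before the last small push down, the lid's ticks lay at -16.4° and the yellow marks at -16.9°. The tool's own yaw gave -18.1°. All of these are well short of the lock click.
- **Bystanders:** the last top picture showed the cork block, scraper and brush where they had been. The closed jar was hidden behind the arm in that picture, but an earlier side picture showed it standing, and nothing came near it.

**What disagreed**
- The two cameras differed by 2–4 mm on absolute position, so I lined the lid up with the jar by their relative offset, on which both agreed.
- The gripper reads about 7 mm closed on a 12 mm fin. The hold did not slip visibly.
- The lid sits about 1–2 mm off-centre in the mouth, within the 2.5 mm of play. My attempt to centre it barely moved it.

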